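# Press the carved bosses home in order

### The job

The ornament bosses on the clamped carved panel are glued and waiting to be seated: with closed fingertips, gently press first the round boss, then the square one, then the long bar-shaped one straight down until each is fully home on the panel. Leave the cross-shaped boss standing proud, as it has no glue yet; do not pinch or pull up any boss, and leave the pencil, tools and other things on the bench where they are.

Things in the scene. Friction and masses are not known exactly. Their poses are not given: they have to be found in the camera images.
- panel: Carved wooden panel 260 (x) x 340 (y) x 24 mm, clamped flat on the bench, immovable; origin at the centre of its underside, z up. Its face is 24 mm above the bench, border 5 mm higher; two steel hold-down clamps at the middles of its near and far long edges rise 34 mm above the bench. The four bosses stand one per quarter, in any arrangement, 95 mm or more apart.
- boss_round (a joint): The round boss: pale wood, head round, 44 mm across, top flat over 32 mm, 10 mm thick, over a 6 mm cork washer on a shank sliding down into the panel. Value = how far pressed in (m): 0 to 0.003 at the start, 0.010 fully home (stop); negative = pulled up. Moving it takes 3 N, no return spring; at the stop only the cork yields (up to 6 mm, 4 N/mm). Press to 6-8 N.
- boss_round_top (a point): Centre of the flat top of the round boss; moves with it. 47 to 50 mm above the bench at the start, 40 mm when home and let go; about 38 mm while pressed home with 8 N. z up.
- boss_square (a joint): The square boss: pale wood, head square, 42 x 42 mm, flat top, 10 mm thick, over a 6 mm cork washer on a shank sliding down into the panel. Value = how far pressed in (m): 0 to 0.003 at the start, 0.010 fully home (stop); negative = pulled up. Moving it takes 3 N, no return spring; at the stop only the cork yields (up to 6 mm, 4 N/mm). Press to 6-8 N.
- boss_square_top (a point): Centre of the flat top of the square boss; moves with it. 47 to 50 mm above the bench at the start, 40 mm when home and let go; about 38 mm while pressed home with 8 N. z up.
- boss_long (a joint): The long boss: pale wood, head a bar 24 (x) x 66 (y) mm, flat top, 10 mm thick, over a 6 mm cork washer on a shank sliding down into the panel. Value = how far pressed in (m): 0 to 0.003 at the start, 0.010 fully home (stop); negative = pulled up. Moving it takes 3 N, no return spring; at the stop only the cork yields (up to 6 mm, 4 N/mm). Press to 6-8 N.
- boss_long_top (a point): Centre of the flat top of the long boss; moves with it. 47 to 50 mm above the bench at the start, 40 mm when home and let go; about 38 mm while pressed home with 8 N. z up.
- boss_cross (a joint): The cross boss: pale wood, head a plus sign 56 mm across, arms 18 mm wide, flat top, 10 mm thick, over a 6 mm cork washer on a shank sliding down into the panel. Value = how far pressed in (m): 0 to 0.003 at the start, 0.010 fully home (stop); negative = pulled up. Moving it takes 3 N, no return spring; at the stop only the cork yields (up to 6 mm, 4 N/mm). Leave this one alone.
- boss_cross_top (a point): Centre of the flat top of the cross boss; moves with it. 47 to 50 mm above the bench at the start, 40 mm when home and let go; about 38 mm while pressed home with 8 N. z up.
- pencil: Short flat pencil stub 10 x 80 x 8 mm lying on the panel between the bosses, along its y axis; origin under its middle, on the panel face. Loose; not to be disturbed.
- gouge: Carving gouge lying on the bench left of the panel, 220 mm long along its x axis, wooden handle towards -x, 22 mm wide, 20 mm high; origin under the ferrule in the middle. Loose; not to be disturbed.
- glue: White glue jar, 48 mm diameter, 95 mm tall, standing right of the panel; origin at the centre of its underside. Loose; not to be disturbed.
- sanding_block: Cork sanding block 100 x 45 x 30 mm, on the bench right of the panel; origin at the centre of its underside. Loose; not to be disturbed.
- mallet: Round carver's mallet standing on its head, handle up, head 84 mm diameter, 217 mm tall, on the left of the bench; origin at the centre of its underside. Loose; not to be disturbed.

How it is judged:
By the outcome, as a careful person would: the job done as asked, in the order asked, and still so for the second after the job is handed in, with the robot touching nothing.
It also fails if it takes over 40 s, if anything falls off the work surface, if the arm or the gripper's body presses on something with over 40 N, if the wrist force passes 120 N, or if a joint passes its speed limit or range.

### The arm

A 6-joint arm with a two-finger parallel gripper is mounted at the origin on the work surface. World frame = base frame: x ahead of the robot, y to its left, z up, the work surface at z = 0. Lengths are in m, angles in degrees, forces in N, time in s.
With the tool pointing down it reaches from about 0.275 to 0.75 m from the base axis. Payload 10.2 kg.
Tool frame: the origin (TCP) lies at the centre of the arm's flange, where the gripper is bolted on; the fingertips stand 173 mm ahead of it and the grasp point (between the pads) lies 155 mm ahead of it (tips_ahead is the distance from the TCP to the fingertips, in m); z points along the fingers, y is the line along which they close (so a half turn about z gives the same grasp; the last joint's range is limited). The gripper opens to 85 mm and grips with 20 to 120 N. Pads are 22 mm wide; open, the fingers measure 114 mm over their backs; the gripper's body (76 mm by 85 mm) begins 54 mm behind the grasp point. The pads swing forward as they close: fully open they stand 13 mm farther back than shut.
Start: joints at [-89.576, 17.928, 85.812, -0, 76.261, -12.8], TCP at [0.12, -0.511, 0.405] pointing down, gripper open.
Joint ranges: [-168.41, 168.41], [-55.51, 124.54], [10.69, 146.95], [-70.63, 250.63], [1, 178], [-165.06, 165.06]. Speed limits (degrees/s): [136.94, 136.94, 172.46, 180, 180, 180].

### API

Orientations are given as [roll, pitch, yaw] about the fixed x, y, z axes, in that order (R = Rz(yaw) Ry(pitch) Rx(roll)).
In Python, from cell import * gives the robot as it stands.
- The arm moves only by the tool arm_command, never from a script. Its argument "series" is a list that holds one entry, the list of rows, each a list of 5 numbers: the opening, from 0 (shut) to 1 (fully open), then the shift along the world's x, y, z in m, then the turn about the world's z in degrees. A call has exactly 5 rows; each row shifts and turns the commanded pose from where the row before left it; what a row does not reach is not made up. A row lasts 1/10 s, in which the tool goes at most 50 mm and 8.59 degrees, less where a joint would pass 70% of its speed; a pose out of reach is approached as far as the arm can. A call with a gripper value outside its range is refused whole. The fingers move at their own pace and stop on an object; "grip_force" is the grip in N (left out, the last holds). Time passes only in rows, so rows that do not move let the fingers close, or fill a call up. It gives the time, the measured TCP pose, the force, the opening and the grip force at its end, in the units of the state.
- get_state(): the state, without advancing time (a new reading comes with each control period).
- grab_frame(name): name is "scene" or "top" or "wrist"; returns a dict with "pixels" (420x560x3 uint8, red, green, blue), "fovy" (degrees; the focal length in pixels is half the picture's height over the tangent of half this angle, whatever the lens; pixels are square), "cx", "cy" (the principal point, pixels), "rvec" (rotation vector, rad) and "tvec" (3), from world to camera coordinates, as OpenCV has them. Camera axes: x right, y down, z forward; pixel columns grow to the right and rows downward; lengths in m; the calibration is good to about 2 mm. A picture is of the moment at which its call begins. There is no depth.
- job_done(): hands the job in; it is judged then, once.
The state is a dict: "t": time; "joint_pos": joint angles; "dq": joint speeds; "joint_torque": joint torques, N m; "position": TCP position; "tool_rot": TCP orientation; "wrist_force": force on the tool from outside, world axes, zero at the start; "moment": the same for the moment, N m; "grip_width": finger opening in m; "grip_force": force on a finger pad.
Only numpy, scipy, OpenCV 4.12 (cv2) and the standard library are available. Lean on these libraries where they do the work, as an engineer would, in place of code of your own. Each camera call takes 0.05 s, during which the arm holds its last target. There are 200 camera calls.

## Working session

There is one attempt and no reset: what is moved stays moved. The work goes in short steps, Python scripts to look and compute and a tool call to move; the robot and the scene stay as the last step left them, time stands still between calls to the robot, and variables do not carry over. Pictures are saved under pics/ and viewed, at most 10 in all, crops included, and the job is handed in when it is done.

Besides the shell and the picture viewer there is one more tool, called after ">>>" by a JSON object that holds its "method" and its "body", one argument or row to a line. arm_command: Moves the arm, as the interface text tells. Its arguments: {"type":"object","properties":{"series":{"type":"array","items":{"type":"array","items":{"type":"array","items":{"type":"number"}}}},"grip_force":{"type":"number"}},"required":["series"]}

```bash
mkdir -p pics; ls
python3 - <<'E'
from cell import *
import cv2
s=get_state();print(s)
for n in("top","scene"):
    f=grab_frame(n);cv2.imwrite(f"pics/{n}0.png",f["pixels"][:,:,::-1]);print(n,f["fovy"],f["cx"],f["cy"],f["rvec"],f["tvec"])
E
```

```text
pics
{'t': 0.0, 'joint_pos': array([-8.95734631e+01,  1.79607824e+01,  8.58542629e+01,  1.84402778e-04,
        7.62617248e+01, -1.27995017e+01]), 'dq': array([ 0.07645106, -0.00853826, -0.05067436,  0.0353224 , -0.04623466,
       -0.02351244]), 'joint_torque': array([ 5.98526221e-04, -4.12265182e+01, -2.59742814e+01, -1.76987924e-04,
        4.05050538e-03,  1.50976166e-05]), 'position': array([ 0.12010797, -0.51104032,  0.40412131]), 'tool_rot': array([-1.79925177e+02, -1.71822491e-02,  1.32259835e+01]), 'wrist_force': array([-0.74390802, -0.2138653 , -0.25188631]), 'moment': array([0.01671562, 0.01082221, 0.00122419]), 'grip_force': 0.0, 'grip_width': 0.08505348282633675}
top 57.71309595264598 284.05674560155603 214.77836961087527 [ 2.2060792  -2.1546263   0.07179853] [0.07195814 0.57100128 1.06840971]
scene 50.4367159120401 271.530233427151 210.7824038150907 [ 2.14735174  1.42214369 -0.44403415] [-0.30804186 -0.35640001  1.3007045 ]
```

View pics/top0.png

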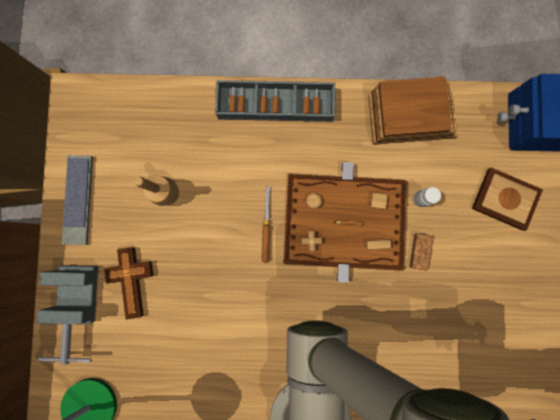

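The top view shows the round boss at (315,200), square at (379,200), cross at (312,240), long bar at (379,244), and the pencil at (348,222) on the panel.

```bash
cat > h.py <<'E'
from cell import *
import cv2, numpy as np
def cam(f):
    R=cv2.Rodrigues(np.array(f["rvec"],float))[0];t=np.array(f["tvec"],float).ravel()
    F=210/np.tan(np.radians(f["fovy"]/2));return R,t,F
def ray(f,u,v,z):
    R,t,F=cam(f);d=R.T@np.array([(u-f["cx"])/F,(v-f["cy"])/F,1]);c=-R.T@t
    return c+d*(z-c[2])/d[2]
def proj(f,p):
    R,t,F=cam(f);q=R@np.array(p)+t;return np.array([f["cx"]+F*q[0]/q[2],f["cy"]+F*q[1]/q[2]])
E
python3 - <<'E'
from h import *
f=grab_frame("top");im=f["pixels"];hsv=cv2.cvtColor(im,cv2.COLOR_RGB2HSV)
for p in [(315,200),(379,200),(303,241),(379,244),(330,250)]: print(hsv[p[1],p[0]],end=' ')
cv2.imwrite("pics/c.png",cv2.resize(im[165:285,275:445,::-1],None,fx=4.5,fy=4.5,interpolation=cv2.INTER_CUBIC))
m=((hsv[...,2]>150)&(hsv[...,0]<30)).astype(np.uint8);m[:180]=0;m[268:]=0;m[:,:294]=0;m[:,402:]=0
n,l,st,c=cv2.connectedComponentsWithStats(m)
for i in range(1,n):
    if st[i,4]>30:
        cnt=cv2.findContours((l==i).astype(np.uint8),0,2)[0][0];r=cv2.minAreaRect(cnt)
        k=[ray(f,*q,.0485)[:2].round(3).tolist() for q in cv2.boxPoints(r)]
        print(c[i],st[i],ray(f,*c[i],.0485).round(4),ray(f,*r[0],.0485).round(4),k)
for n,p in dict(c0=(289,175),c1=(406,180),c2=(404,270),c3=(285,265)).items(): print(n,ray(f,*p,.029).round(3))
g=grab_frame("scene");cv2.imwrite("pics/s.png",g["pixels"][:,:,::-1])
E
```

```text
[ 17 135 194] [ 17 134 190] [ 16 139 173] [ 17 136 193] [ 13 181 151] [347.02610966 196.71018277] [323 188  46  16 383] [ 0.6219 -0.0895  0.0485] [ 0.6235 -0.0846  0.0485] [[0.612, -0.02], [0.649, -0.025], [0.635, -0.149], [0.599, -0.144]]
[312.98170732 200.42682927] [306 193  15  15 164] [0.6092 0.0054 0.0485] [0.609  0.0053 0.0485] [[0.608, 0.032], [0.636, 0.006], [0.61, -0.021], [0.582, 0.005]]
[378.64220183 200.38990826] [371 193  16  16 218] [ 0.6136 -0.1777  0.0485] [ 0.6132 -0.1773  0.0485] [[0.634, -0.156], [0.635, -0.198], [0.593, -0.198], [0.592, -0.157]]
[393.17647059 199.08823529] [390 195   9   8  34] [ 0.6181 -0.2182  0.0485] [ 0.6198 -0.2205  0.0485] [[0.61, -0.209], [0.629, -0.209], [0.63, -0.232], [0.61, -0.232]]
[349.45719844 226.66342412] [294 218 105  20 514] [ 0.5383 -0.0972  0.0485] [ 0.5358 -0.0876  0.0485] [[0.526, 0.059], [0.56, 0.057], [0.546, -0.234], [0.512, -0.232]]
[310.78881988 240.83850932] [302 231  19  21 161] [0.4965 0.0094 0.0485] [0.4966 0.0095 0.0485] [[0.494, 0.039], [0.526, 0.012], [0.499, -0.02], [0.467, 0.006]]
[363.77621283 249.89984351] [322 241  76  18 639] [ 0.475  -0.1375  0.0485] [ 0.4783 -0.1261  0.0485] [[0.455, -0.022], [0.502, -0.022], [0.501, -0.23], [0.455, -0.229]]
[311.69230769 266.66153846] [294 266  43   2  65] [0.4255 0.0056 0.0485] [ 0.4261 -0.0036  0.0485] [[0.426, 0.054], [0.429, -0.061], [0.426, -0.061], [0.423, 0.054]]
c0 [0.683 0.074 0.029]
c1 [ 0.676 -0.26   0.029]
c2 [ 0.421 -0.254  0.029]
c3 [0.427 0.079 0.029]
```

View pics/c.png

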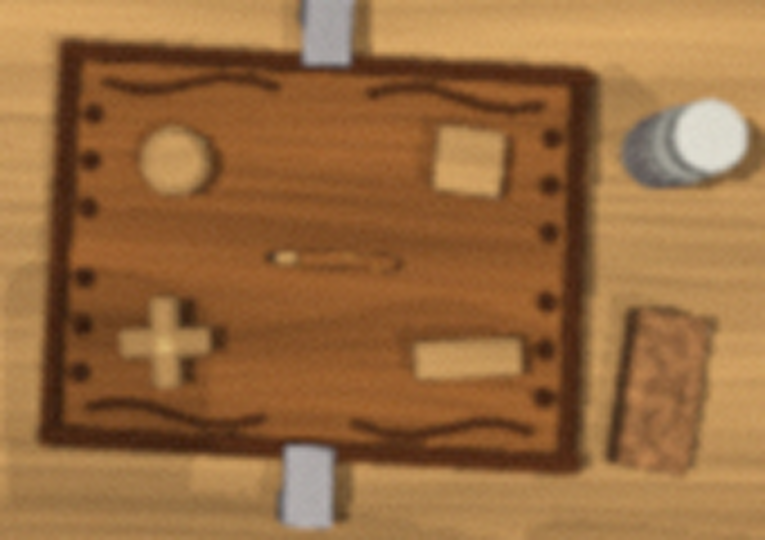

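View pics/s.png

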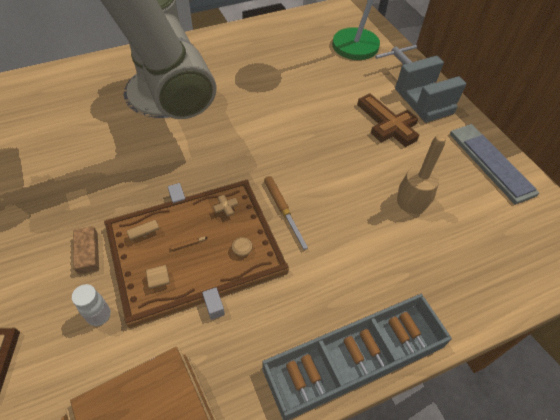

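>>> {"method": "arm_command", "body": {
  "series": [
    [[0, 0.029, 0.028, 0, -1], [0, 0.029, 0.028, 0, -1], [0, 0.029, 0.028, 0, -1], [0, 0.029, 0.028, 0, -1], [0, 0.029, 0.028, 0, -1]]
  ],
  "grip_force": 20
}}

```text
t: 0.7
position: [0.266, -0.3698, 0.4047]
tool_rot: [180.0, -0.0, 8.2]
wrist_force: [-0.0, -0.6, -0.8]
grip_width: 0.0125
grip_force: 0.0
```

>>> {"method": "arm_command", "body": {
  "series": [
    [[0, 0.029, 0.028, 0, -1], [0, 0.029, 0.028, 0, -1], [0, 0.029, 0.028, 0, -1], [0, 0.029, 0.028, 0, -1], [0, 0.029, 0.028, 0, -1]]
  ]
}}

```text
t: 1.2
position: [0.4111, -0.2297, 0.4047]
tool_rot: [180.0, -0.0, 3.2]
wrist_force: [-0.2, 0.3, 0.4]
grip_width: 0.0006
grip_force: 0.0
```

>>> {"method": "arm_command", "body": {
  "series": [
    [[0, 0.029, 0.028, 0, -1], [0, 0.029, 0.028, 0, -1], [0, 0.029, 0.028, 0, -1], [0, 0.029, 0.028, 0, -1], [0, 0, 0, 0, 0]]
  ]
}}

```text
t: 1.7
position: [0.528, -0.1162, 0.4041]
tool_rot: [-179.9, 0.0, -0.6]
wrist_force: [-0.0, 0.5, -0.1]
grip_width: 0.0001
grip_force: 0.0
```

Run:
```python
from h import *
f=grab_frame("wrist");cv2.imwrite("pics/w1.png",f["pixels"][:,:,::-1])
s=get_state();print(s["position"],s["tool_rot"],s["wrist_force"],s["grip_width"])
for n,p in dict(r=(.609,.005,.0485),s=(.613,-.177,.0485),l=(.491,-.177,.0485),c=(.4965,.0094,.0485)).items(): print(n,proj(f,p).round(1))
```

```text
[ 0.52690785 -0.11770089  0.4041304 ] [-1.79979943e+02  4.65188513e-02 -5.97754680e-01] [-0.23158997 -0.41908457 -0.68265967] -5.9262891148560316e-05
r [134.   97.1]
s [343.2  90.1]
l [337.1 223.1]
c [144.2 219.5]
```

View pics/w1.png

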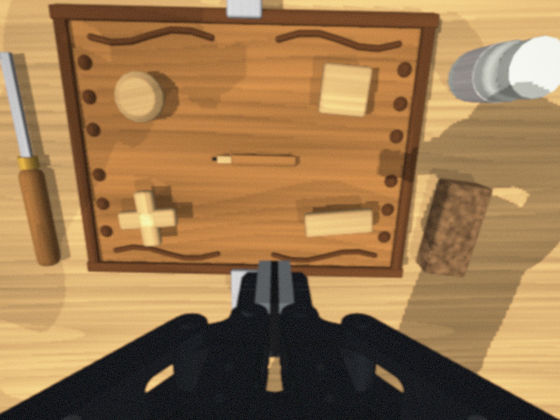

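The wrist view shows the round top at about (137,96), square (345,90), long (338,222) and cross (147,219), which agrees with the top view to about 4 px.

Run:
```python
from h import *
f=grab_frame("wrist");hsv=cv2.cvtColor(f["pixels"],cv2.COLOR_RGB2HSV)
print(hsv[96,137],hsv[90,345],hsv[222,338],hsv[140,300])
m=((hsv[...,2]>165)&(hsv[...,1]<160)).astype(np.uint8)
n,l,st,c=cv2.connectedComponentsWithStats(m)
for i in range(1,n):
    if 800<st[i,4]<6000 and 80<c[i][0]<400:
        r=cv2.minAreaRect(cv2.findContours((l==i).astype(np.uint8),0,2)[0][0])
        print(st[i],c[i].round(1),r[0],r[1],ray(f,*c[i],.0485).round(4),ray(f,*r[0],.0485).round(4))
print("long",ray(f,338,222,.0485),"sq",ray(f,346,89.5,.0485),"rd",ray(f,136.5,95.5,.0485))
```

```text
[ 18 121 225] [ 19 115 232] [ 19 110 237] [ 15 162 172]
[ 305   59   67   60 2739] [341.2  88. ] (338.01953125, 88.04679107666016) (62.67267608642578, 58.13775634765625) [ 0.6133 -0.1769  0.0485] [ 0.6133 -0.1742  0.0485]
[ 105   66   51   60 1889] [131.9  94. ] (131.30882263183594, 93.51469421386719) (54.708045959472656, 48.705596923828125) [0.6103 0.0047 0.0485] [0.6107 0.0052 0.0485]
[ 112  189   61   56 1705] [143.  217.7] (142.8629150390625, 217.21087646484375) (56.25957107543945, 48.46204376220703) [0.4971 0.0086 0.0485] [0.4976 0.0088 0.0485]
[ 298  209   78   33 1706] [335.6 222.8] (336.1671142578125, 225.09036254882812) (29.288694381713867, 77.7706069946289) [ 0.4899 -0.1771  0.0485] [ 0.4876 -0.1778  0.0485]
long [ 0.49071792 -0.17944939  0.0485    ] sq [ 0.6120043  -0.18114716  0.0485    ] rd [0.60898184 0.00086178 0.0485    ]
```

>>> {"method": "arm_command", "body": {
  "series": [
    [[0, 0.028, 0.041, 0, 0], [0, 0.028, 0.041, 0, 0], [0, 0.027, 0.042, 0, 0], [0, 0, 0, -0.045, 0], [0, 0, 0, -0.045, 0]]
  ]
}}

```text
t: 2.3
position: [0.609, 0.0049, 0.3142]
tool_rot: [180.0, -0.1, -0.7]
wrist_force: [0.3, -0.6, -0.4]
grip_width: 0.0001
grip_force: 0.0
```

>>> {"method": "arm_command", "body": {
  "series": [
    [[0, 0, 0, -0.04, 0], [0, 0, 0, -0.03, 0], [0, 0, 0, -0.01, 0], [0, 0, 0, 0, 0], [0, 0, 0, 0, 0]]
  ]
}}

```text
t: 2.8
position: [0.6094, 0.0043, 0.2365]
tool_rot: [180.0, -0.1, -0.8]
wrist_force: [-0.4, -0.2, 1.3]
grip_width: -0.0
grip_force: 0.0
```

Run:
```python
from h import *
f=grab_frame("wrist");im=f["pixels"]
s=get_state();p=s["position"];print(p,s["tool_rot"],s["wrist_force"])
print(proj(f,(p[0],p[1],p[2]-.173)),proj(f,(.609,.005,.0485)))
cv2.imwrite("pics/w2.png",im[:,:,::-1])
```

```text
[0.60949141 0.0044448  0.23674934] [179.96707205  -0.18749322  -0.8029611 ] [-0.61203296 -0.20230664  0.53628758]
[272.94724358 281.27886804] [271.88095048 267.12826645]
```

View pics/w2.png

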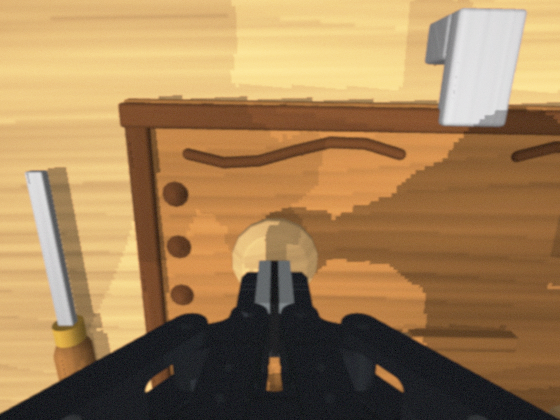

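>>> {"method": "arm_command", "body": {
  "series": [
    [[0, 0.002, -0.001, -0.006, 0], [0, 0, 0, -0.006, 0], [0, 0, 0, -0.002, 0], [0, 0, 0, -0.002, 0], [0, 0, 0, -0.002, 0]]
  ]
}}

```text
t: 3.35
position: [0.611, 0.0039, 0.2168]
tool_rot: [180.0, 0.0, -0.8]
wrist_force: [-2.3, -0.3, 3.1]
grip_width: -0.0
grip_force: 1.5
```

>>> {"method": "arm_command", "body": {
  "series": [
    [[0, 0, 0, -0.001, 0], [0, 0, 0, -0.001, 0], [0, 0, 0, -0.001, 0], [0, 0, 0, 0, 0], [0, 0, 0, 0, 0]]
  ]
}}

```text
t: 3.85
position: [0.6111, 0.0039, 0.2137]
tool_rot: [-180.0, 0.0, -0.8]
wrist_force: [-1.4, -1.2, 1.9]
grip_width: 0.0001
grip_force: 1.0
```

>>> {"method": "arm_command", "body": {
  "series": [
    [[0, 0, 0, -0.0005, 0], [0, 0, 0, -0.0005, 0], [0, 0, 0, -0.0005, 0], [0, 0, 0, 0, 0], [0, 0, 0, 0, 0]]
  ]
}}

```text
t: 4.35
position: [0.6111, 0.0039, 0.2123]
tool_rot: [180.0, -0.0, -0.8]
wrist_force: [-2.7, -0.2, 3.5]
grip_width: -0.0001
grip_force: 2.2
```

>>> {"method": "arm_command", "body": {
  "series": [
    [[0, 0, 0, -0.0005, 0], [0, 0, 0, -0.0005, 0], [0, 0, 0, 0, 0], [0, 0, 0, 0, 0], [0, 0, 0, 0, 0]]
  ]
}}

```text
t: 4.85
position: [0.6111, 0.0039, 0.2116]
tool_rot: [180.0, -0.0, -0.8]
wrist_force: [-2.9, -0.5, 7.5]
grip_width: -0.0002
grip_force: 3.6
```

>>> {"method": "arm_command", "body": {
  "series": [
    [[0, 0, 0, 0, 0], [0, 0, 0, 0, 0], [0, 0, 0, 0, 0], [0, 0, 0, 0, 0], [0, 0, 0, 0, 0]]
  ]
}}

```text
t: 5.35
position: [0.6111, 0.0039, 0.2116]
tool_rot: [180.0, -0.0, -0.8]
wrist_force: [-3.6, 0.1, 7.8]
grip_width: 0.0002
grip_force: 3.6
```

>>> {"method": "arm_command", "body": {
  "series": [
    [[0, 0, 0, 0.01, 0], [0, 0, 0, 0.04, 0], [0, 0.001, -0.045, 0, 0], [0, 0.001, -0.045, 0, 0], [0, 0.001, -0.046, 0, 0]]
  ]
}}

```text
t: 5.85
position: [0.6141, -0.1333, 0.2618]
tool_rot: [180.0, -0.1, -0.7]
wrist_force: [0.5, 0.1, -0.7]
grip_width: -0.0004
grip_force: 0.0
```

>>> {"method": "arm_command", "body": {
  "series": [
    [[0, 0, -0.046, 0, 0], [0, 0, 0, -0.015, 0], [0, 0, 0, -0.01, 0], [0, 0, 0, 0, 0], [0, 0, 0, 0, 0]]
  ]
}}

```text
t: 6.35
position: [0.6143, -0.1768, 0.2362]
tool_rot: [-180.0, 0.0, -0.7]
wrist_force: [0.7, 0.8, -0.5]
grip_width: -0.0003
grip_force: 0.0
```

Run:
```python
from h import *
f=grab_frame("wrist");im=f["pixels"]
s=get_state();p=s["position"];print(p,s["tool_rot"],s["wrist_force"])
print(proj(f,(p[0],p[1],p[2]-.173)),proj(f,(.6125,-.178,.0485)))
cv2.imwrite("pics/w3.png",im[:,:,::-1])
```

```text
[ 0.61440984 -0.17690975  0.23668196] [ 1.79992961e+02 -3.03627568e-02 -6.83064995e-01] [0.49165891 0.06924039 0.72655854]
[273.88870994 280.42033618] [276.17293537 268.89450659]
```

View pics/w3.png

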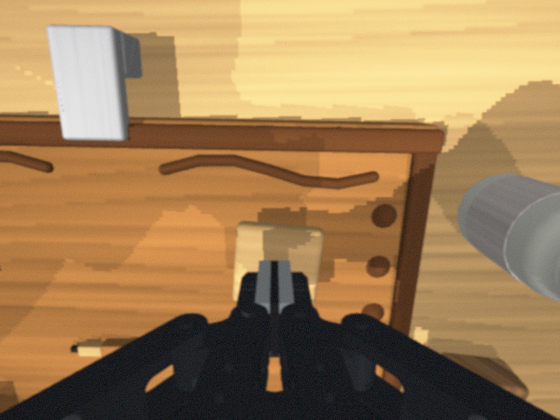

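>>> {"method": "arm_command", "body": {
  "series": [
    [[0, 0, -0.002, -0.006, 0], [0, 0, 0, -0.006, 0], [0, 0, 0, -0.002, 0], [0, 0, 0, -0.002, 0], [0, 0, 0, -0.002, 0]]
  ]
}}

```text
t: 6.9
position: [0.6141, -0.18, 0.2183]
tool_rot: [-180.0, -0.0, -0.8]
wrist_force: [-0.8, -0.4, 3.0]
grip_width: -0.0003
grip_force: 1.5
```

>>> {"method": "arm_command", "body": {
  "series": [
    [[0, 0, 0, -0.001, 0], [0, 0, 0, -0.001, 0], [0, 0, 0, -0.001, 0], [0, 0, 0, -0.001, 0], [0, 0, 0, 0, 0]]
  ]
}}

```text
t: 7.4
position: [0.6141, -0.18, 0.214]
tool_rot: [-180.0, 0.0, -0.8]
wrist_force: [-0.4, 2.3, 2.8]
grip_width: 0.0002
grip_force: 1.1
```

>>> {"method": "arm_command", "body": {
  "series": [
    [[0, 0, 0, -0.0005, 0], [0, 0, 0, -0.0005, 0], [0, 0, 0, 0, 0], [0, 0, 0, 0, 0], [0, 0, 0, 0, 0]]
  ]
}}

```text
t: 7.9
position: [0.6141, -0.1801, 0.2132]
tool_rot: [180.0, -0.0, -0.8]
wrist_force: [-1.0, 1.8, 2.8]
grip_width: -0.0001
grip_force: 1.1
```

>>> {"method": "arm_command", "body": {
  "series": [
    [[0, 0, 0, -0.0005, 0], [0, 0, 0, -0.0005, 0], [0, 0, 0, 0, 0], [0, 0, 0, 0, 0], [0, 0, 0, 0, 0]]
  ]
}}

```text
t: 8.4
position: [0.6141, -0.1801, 0.2123]
tool_rot: [180.0, -0.0, -0.8]
wrist_force: [-0.6, 1.4, 4.1]
grip_width: 0.0
grip_force: 2.2
```

>>> {"method": "arm_command", "body": {
  "series": [
    [[0, 0, 0, -0.0005, 0], [0, 0, 0, 0, 0], [0, 0, 0, 0, 0], [0, 0, 0, 0, 0], [0, 0, 0, 0, 0]]
  ]
}}

```text
t: 8.9
position: [0.6141, -0.1801, 0.2119]
tool_rot: [180.0, -0.0, -0.8]
wrist_force: [-0.6, 2.0, 6.2]
grip_width: -0.0003
grip_force: 3.0
```

>>> {"method": "arm_command", "body": {
  "series": [
    [[0, 0, 0, -0.0003, 0], [0, 0, 0, 0, 0], [0, 0, 0, 0, 0], [0, 0, 0, 0, 0], [0, 0, 0, 0, 0]]
  ]
}}

```text
t: 9.4
position: [0.6141, -0.1801, 0.2117]
tool_rot: [180.0, -0.0, -0.8]
wrist_force: [-0.6, 2.8, 7.3]
grip_width: 0.0002
grip_force: 3.3
```

>>> {"method": "arm_command", "body": {
  "series": [
    [[0, 0, 0, 0.01, 0], [0, 0, 0, 0.04, 0], [0, -0.041, 0, 0, 0], [0, -0.041, 0, 0, 0], [0, -0.041, 0.001, 0, 0]]
  ]
}}

```text
t: 9.9
position: [0.4895, -0.1791, 0.2616]
tool_rot: [180.0, -0.0, -0.8]
wrist_force: [-0.2, -1.3, -0.0]
grip_width: -0.0004
grip_force: 0.0
```

>>> {"method": "arm_command", "body": {
  "series": [
    [[0, 0, 0, -0.015, 0], [0, 0, 0, -0.01, 0], [0, 0, 0, 0, 0], [0, 0, 0, 0, 0], [0, 0, 0, 0, 0]]
  ]
}}

```text
t: 10.4
position: [0.4916, -0.1792, 0.2367]
tool_rot: [180.0, -0.0, -0.7]
wrist_force: [-0.1, -0.3, -0.2]
grip_width: -0.0002
grip_force: 0.0
```

Run:
```python
from h import *
f=grab_frame("wrist");im=f["pixels"]
s=get_state();p=s["position"];print(p,s["tool_rot"],s["wrist_force"])
print(proj(f,(p[0],p[1],p[2]-.173)),proj(f,(.490,-.178,.0485)))
cv2.imwrite("pics/w4.png",im[:,:,::-1])
```

```text
[ 0.49153094 -0.1791458   0.23673027] [ 1.79972457e+02 -3.83688925e-02 -7.53502649e-01] [0.25167025 0.24068049 1.06707113]
[273.25839177 280.64649496] [270.99011386 268.46663427]
```

View pics/w4.png

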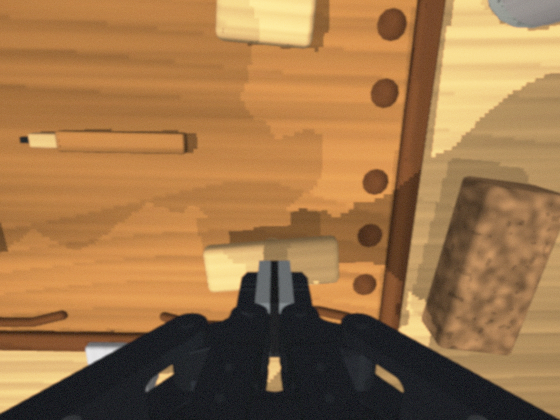

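>>> {"method": "arm_command", "body": {
  "series": [
    [[0, 0, 0, -0.006, 0], [0, 0, 0, -0.006, 0], [0, 0, 0, -0.002, 0], [0, 0, 0, -0.002, 0], [0, 0, 0, -0.002, 0]]
  ]
}}

```text
t: 10.95
position: [0.491, -0.179, 0.2183]
tool_rot: [-180.0, 0.0, -0.8]
wrist_force: [-1.4, 1.7, 3.6]
grip_width: 0.0
grip_force: 1.4
```

>>> {"method": "arm_command", "body": {
  "series": [
    [[0, 0, 0, -0.001, 0], [0, 0, 0, -0.001, 0], [0, 0, 0, -0.001, 0], [0, 0, 0, -0.001, 0], [0, 0, 0, 0, 0]]
  ]
}}

```text
t: 11.45
position: [0.4911, -0.1791, 0.2142]
tool_rot: [-180.0, 0.0, -0.8]
wrist_force: [-2.0, 1.0, 1.5]
grip_width: -0.0
grip_force: 1.1
```

>>> {"method": "arm_command", "body": {
  "series": [
    [[0, 0, 0, -0.0005, 0], [0, 0, 0, -0.0005, 0], [0, 0, 0, -0.0005, 0], [0, 0, 0, 0, 0], [0, 0, 0, 0, 0]]
  ]
}}

```text
t: 11.95
position: [0.4911, -0.1791, 0.2129]
tool_rot: [180.0, -0.0, -0.8]
wrist_force: [-1.0, 1.2, 2.4]
grip_width: 0.0002
grip_force: 1.2
```

>>> {"method": "arm_command", "body": {
  "series": [
    [[0, 0, 0, -0.0005, 0], [0, 0, 0, -0.0005, 0], [0, 0, 0, 0, 0], [0, 0, 0, 0, 0], [0, 0, 0, 0, 0]]
  ]
}}

```text
t: 12.45
position: [0.4911, -0.1791, 0.2121]
tool_rot: [180.0, -0.0, -0.8]
wrist_force: [-1.7, 0.9, 6.1]
grip_width: -0.0001
grip_force: 2.6
```

>>> {"method": "arm_command", "body": {
  "series": [
    [[0, 0, 0, -0.0003, 0], [0, 0, 0, 0, 0], [0, 0, 0, 0, 0], [0, 0, 0, 0, 0], [0, 0, 0, 0, 0]]
  ]
}}

```text
t: 12.95
position: [0.4911, -0.1791, 0.2119]
tool_rot: [180.0, -0.0, -0.8]
wrist_force: [-2.2, 1.8, 5.6]
grip_width: 0.0002
grip_force: 3.0
```

>>> {"method": "arm_command", "body": {
  "series": [
    [[0, 0, 0, -0.0004, 0], [0, 0, 0, 0, 0], [0, 0, 0, 0, 0], [0, 0, 0, 0, 0], [0, 0, 0, 0, 0]]
  ]
}}

```text
t: 13.45
position: [0.4911, -0.1791, 0.2116]
tool_rot: [180.0, -0.0, -0.8]
wrist_force: [-2.4, 1.9, 7.1]
grip_width: 0.0003
grip_force: 3.6
```

Home at about 7 N. I'll lift clear and take one check picture.

>>> {"method": "arm_command", "body": {
  "series": [
    [[0, 0, 0, 0.01, 0], [0, 0, 0, 0.04, 0], [0, 0, 0, 0.045, 0], [0, 0, 0, 0.045, 0], [0, 0, 0, 0.045, 0]]
  ]
}}

```text
t: 13.95
position: [0.4907, -0.1789, 0.3986]
tool_rot: [180.0, -0.0, -0.8]
wrist_force: [0.2, -0.4, 0.2]
grip_width: 0.0002
grip_force: 0.0
```

>>> {"method": "arm_command", "body": {
  "series": [
    [[0, 0, 0.03, 0, 0], [0, 0, 0.03, 0, 0], [0, 0, 0, 0, 0], [0, 0, 0, 0, 0], [0, 0, 0, 0, 0]]
  ]
}}

```text
t: 14.45
position: [0.4911, -0.1198, 0.3962]
tool_rot: [180.0, -0.0, -0.8]
wrist_force: [-0.9, -0.0, 0.2]
grip_width: 0.0
grip_force: 0.0
```

Run:
```python
from h import *
f=grab_frame("wrist");cv2.imwrite("pics/w5.png",f["pixels"][:,:,::-1])
print(get_state()["wrist_force"])
```

```text
[-0.32466705  0.35342055 -0.33050624]
```

View pics/w5.png

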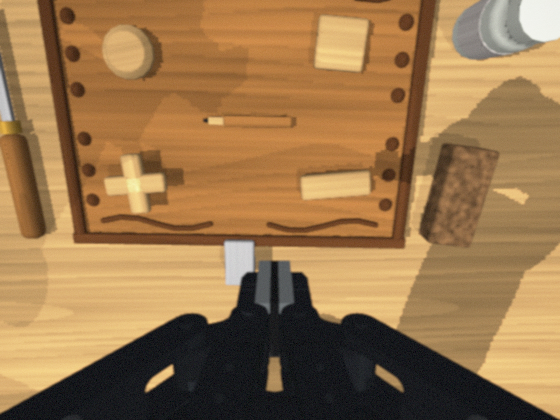

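The picture shows the round (128,52), square (342,43) and long (336,184) bosses seated, with the cross (135,183), pencil and tools where they were. The pressing forces and heights (a 4 N/mm rise at the stop, tips at about 38.6 mm) confirm all three are home.

```bash
python3 -c "
from cell import *
print(job_done())"
```

```text
the job is handed in; nothing more can be done
None
```

I pressed the round, square and long bosses home in that order, each to about 7–8 N with closed fingertips; the cross boss and everything else were left untouched, and the job was handed in at about 14.5 s.

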